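# Space and press the forming block in the bonding fixture

## Task

In the blue two-bay fixture each cream block stands in front of its aluminium end stop. Stand the orange spacer upright in the one gap between block and stop that is wide enough for it, square to the stop and about in the middle of the bay, and let go of it; then push that bay's block from the robot's side until block, spacer and stop are flush against one another, and finish while still pressing the block firmly with several newtons, without touching the spacer. Leave the block with the narrow gap and the things on the bench alone.

Things in the scene. Friction and masses are not known exactly. Their poses are not given: they have to be found in the camera images.
- fixture: fixed blue base plate, 190 x 204 mm, top 8 mm above the bench; origin at the centre of its underside; +x points from the blocks towards the stops (away from the robot), +y to the left bay. Steel rib between the bays and lips at the sides, 6 mm wide and 8 mm high on the plate; bay centrelines at y = +50 and -50 mm. Place and yaw vary.
- thin_stop: fixed aluminium end stop, 24 mm deep, 80 mm wide, 28 mm high on the plate, two bolt heads 3 mm high on top; origin at the foot of its rear face, mid width, on the plate; same axes as the fixture; in either bay, at fixture x = +85 mm
- thin_stop_face (a point): centre of the thin stop's face towards the block (24 mm in front of its rear face, 14 mm above the plate); same axes as the fixture
- thick_stop: the like stop, 41 mm deep, in the other bay
- thick_stop_face (a point): centre of the thick stop's face towards the block; same axes as the fixture
- block_left: cream forming block with two bores, loose, 40 (x) x 66 (y) x 28 mm high, 0.1 to 0.2 kg, in the left (+y) bay on the plate; origin at the centre of its underside; +x towards its stop, up to 3 degrees askew. One block has a gap of about 20 to 25 mm to its stop, the other one of about 4 to 8 mm.
- block_right: the like block in the right (-y) bay
- spacer: loose orange plate standing upright on the bench, 12 mm thick (x), 50 mm wide (y), 66 mm high, about 0.08 kg; origin at the centre of its underside. Black grip lines on its upper part; standing in the gap it rises 38 mm above block and stop, so it can be held there across its 12 mm from above.
- tape_roll: bystander: white roll of tape, 68 mm across, 19 mm high, lying flat; origin at the centre of its underside
- roller: bystander: laminating roller with wooden handle, 61 x 180 x 21 mm; origin under its centre
- brush: bystander: flat glue brush with wooden handle, 34 x 184 x 10 mm; origin under its centre
- cup: bystander: white mixing cup, 59 mm across, 50 mm high; origin at the centre of its underside
- sanding: bystander: dark green sanding block, 41 x 20 x 12 mm; origin under its centre
There are look-alikes about, which are no part of the job. Of the things that look like the spacer, take the one that is farthest from the robot's base at the start.

How it is judged:
By the outcome, as a careful person would: the job done as asked, in the order asked, and still so for the second after the job is handed in, while the arm keeps its last pose, push and grip.
It also fails if it takes over 48 s, if anything falls off the work surface, if the arm or the gripper's body presses on something with over 40 N, if the wrist force passes 120 N, or if a joint passes its speed limit or range.

## Robot

A 6-joint arm with a two-finger parallel gripper is mounted at the origin on a cart in front of the work surface, level with it; the furniture and walls round the work are solid. World frame = base frame: x ahead of the robot, y to its left, z up, the work surface at z = 0. Lengths are in m, angles in rad, forces in N, time in s.
With the tool pointing down it reaches from about 0.35 to 0.975 m from the base axis. Payload 4.9 kg.
Tool frame: the origin (TCP) lies on the centre line of the jaws, within the pads' length; the fingertips stand 8 mm ahead of it and the grasp point (between the pads) lies 11 mm behind it; z points along the fingers, y is the line along which they close (so a half turn about z gives the same grasp; the last joint's range is limited). The gripper opens to 85 mm and grips with 20 to 120 N. Pads are 22 mm wide; open, the fingers measure 114 mm over their backs; the gripper's body (76 mm by 85 mm) begins 54 mm behind the grasp point. The pads swing forward as they close: fully open they stand 13 mm farther back than shut.
Start: joints at [1.112, 0.053, 1.613, -0, 1.476, -0.119], TCP at [0.208, 0.589, 0.239] pointing down, gripper open.
Joint ranges: [-3.01, 3.01], [-1.01, 2.22], [0.06, 2.58], [-1.02, 4.17], [0.09, 2.62], [-3.14, 3.14]. Speed limits (rad/s): [2.57, 2.57, 3.14, 3.14, 3.14, 3.14].

## Interface

Orientations are given as a rotation vector (axis times angle).
In Python, from station import ctrl gives the robot as it stands.
- The arm moves only by the shell command python3 -m jog 'ROWS' [FORCE]. ROWS is one flat JSON list of numbers that holds 1 to 20 rows one after another, with no inner brackets; each row has 7 numbers: the finger opening in m, then dx, dy, dz in m, then a rotation vector rx, ry, rz in rad; each row is the pose to reach, as a shift and turn from the pose commanded when the command began, along the tool's axes at that moment; what a row does not reach only later rows make up. A row lasts 1/12 s, in which the tool goes at most 0.0417 m and 0.125 rad, less where a joint would pass 70% of its speed; a pose out of reach is approached as far as the arm can. The fingers move at their own pace and stop on an object; FORCE is the grip in N (left out, the last holds). Time passes only in rows, so rows that do not move let the fingers close. It prints the time, the measured TCP pose, the force, the opening and the grip force at its end. Input that does not fit is refused with a message, and nothing moves.
- ctrl.get_obs(): the state, without advancing time (a new reading comes with each control period).
- ctrl.get_image(name): name is "side" or "top" or "wrist"; returns the picture (480x640x3 uint8, red, green, blue); there is no depth.
- ctrl.camera_params(name): a dict with "fx", "fy", "cx", "cy" (pixels), "T" (4x4, takes a point from camera to world coordinates); the wrist camera has in their place "tool_from_camera" (4x4, takes a point from camera to tool coordinates, whose origin is the TCP and whose axes are the flange's). Camera axes: x right, y down, z forward; pixel columns grow to the right and rows downward; lengths in m; the calibration is good to about 2 mm. A picture is of the moment at which its call begins: read the wrist's pose just before it. camera_params takes no time and is no camera call.
- ctrl.finish_job(): hands the job in; it is judged then, once.
Trained networks look in the newest picture that a camera, given by its name, has taken for a name from the list of things; names that differ only in an ending like _2 or _b are one class to them, and where a whole thing is asked for, a point or a joint stands for the part that bears it (a point fixed in the world has none). Each returns a list of dicts, best first, with "p" (0 to 1); they miss things now and then, are a little off and sometimes report something else, mostly with a low value. They report only what shows in the picture. A call takes as long as a camera call. They do not tell look-alikes from the thing itself.
- ctrl.find_in(camera, thing): "extent" ([left, top, right, bottom] in pixels, round what is visible of it).
- ctrl.cut_out(camera, thing): "mask" (480x640 bool, what is visible of it) and "extent" ([left, top, right, bottom] in pixels, round what is visible of it).
- ctrl.tip_of(camera, thing): "xy" ([column, row] in pixels: a listed point, or the origin of a listed thing).
The state is a dict: "t": time; "q": joint angles; "dq": joint speeds; "effort": joint torques, N m; "tool_pos": TCP position; "tool_rot": TCP orientation; "contact_force": force on the tool from outside, world axes, zero at the start; "wrist_torque": the same for the moment, N m; "opening": finger opening in m; "grip_force": force on a finger pad.
Only numpy, scipy, OpenCV 4.12 (cv2) and the standard library are available. Lean on these libraries where they do the work, as an engineer would, in place of code of your own. Each camera call takes 0.05 s, during which the arm holds its last target. There are 200 camera calls.

## Working session

There is one attempt and no reset: what is moved stays moved. The work goes in short steps, Python scripts to look and compute and a shell command to move; the robot and the scene stay as the last step left them, time stands still between calls to the robot, and variables do not carry over. Pictures are saved under pics/ and viewed, at most 10 in all, crops included, and the job is handed in when it is done.

```bash
mkdir -p pics; ls; cat > h.py <<'E'
import numpy as np, cv2
from station import ctrl
from scipy.spatial.transform import Rotation as R
def snap(c,f=None):
    o=ctrl.get_obs(); im=ctrl.get_image(c)
    if f: cv2.imwrite('pics/'+f,im[:,:,::-1])
    return o,im
def cam(c,o=None):
    p=ctrl.camera_params(c); K=np.array([[p['fx'],0,p['cx']],[0,p['fy'],p['cy']],[0,0,1]])
    if 'T' in p: T=np.array(p['T'])
    else:
        B=np.eye(4);B[:3,:3]=R.from_rotvec(o['tool_rot']).as_matrix();B[:3,3]=o['tool_pos'];T=B@np.array(p['tool_from_camera'])
    return K,T
def toz(c,uv,z,o=None):
    K,T=cam(c,o);uv=np.atleast_2d(uv);d=(T[:3,:3]@np.linalg.inv(K)@np.c_[uv,np.ones(len(uv))].T).T
    return T[:3,3]+d*((z-T[2,3])/d[:,2])[:,None]
def proj(c,P,o=None):
    K,T=cam(c,o);q=(np.atleast_2d(P)-T[:3,3])@T[:3,:3]@K.T
    return q[:,:2]/q[:,2:]
E
python3 - <<'E'
from h import *
o,_=snap('top','top.png');print(o)
for n in ['thin_stop_face','thick_stop_face','fixture','block_left','block_right','spacer','thin_stop','thick_stop']:
    for d in ctrl.tip_of('top',n): print('top',n,np.round(d['xy'],1),round(d['p'],2))
for d in ctrl.find_in('top','spacer'): print(d)
snap('side','side.png')
print({c:np.round(cam(c)[1],3).tolist() for c in('top','side')},cam('top')[0])
E
```

```text
pics
{'t': 0.0, 'q': array([ 1.11199030e+00,  5.33557750e-02,  1.61428121e+00, -3.88033976e-06,
        1.47604886e+00, -1.18991198e-01]), 'dq': array([-2.50662293e-04, -8.23666139e-04,  9.65310914e-04,  1.42900543e-03,
        1.44651202e-03,  7.28339075e-07]), 'effort': array([ 2.06565608e-03, -3.93680763e+01, -3.70181572e+01, -1.03229474e-04,
        6.96208430e-03, -1.53163404e-05]), 'tool_pos': array([0.20804161, 0.58870692, 0.23807134]), 'tool_rot': array([-0.53111429, -3.09576949,  0.00315285]), 'contact_force': array([-0.12000843,  0.39880259,  0.37879068]), 'wrist_torque': array([-0.0534845 , -0.04814161, -0.01974283]), 'grip_force': 0.0, 'opening': 0.08507068737552675}
top thin_stop_face [372.5 249.4] 0.78
top thin_stop_face [367.3 269.1] 0.31
top thick_stop_face [328.6 259.4] 0.95
top thick_stop_face [396.1 204.8] 0.74
top thick_stop_face [350.7 274.8] 0.2
top fixture [347.2 277. ] 0.58
top block_left [333.9 274.2] 0.83
top block_left [201.5 227. ] 0.6
top block_right [368.8 267.9] 0.76
top block_right [211.2 260. ] 0.54
top spacer [204.  302.3] 0.68
top spacer [254.1 216.3] 0.56
top thin_stop [363.9 239.1] 0.82
top thick_stop [325.9 245. ] 0.72
top thick_stop [365.7 267.4] 0.27
{'extent': [194.8, 290.7, 208.4, 309.9], 'p': 0.65}
{'extent': [241.6, 211.3, 266.4, 220.4], 'p': 0.64}
{'top': [[0.017, -0.997, 0.071, 0.51], [-1.0, -0.018, -0.014, 0.127], [0.015, -0.071, -0.997, 1.195], [0.0, 0.0, 0.0, 1.0]], 'side': [[-0.998, -0.046, 0.042, 0.548], [-0.062, 0.637, -0.769, 0.941], [0.009, -0.77, -0.638, 0.743], [0.0, 0.0, 0.0, 1.0]]} [[488.61517374   0.         327.10982518]
 [  0.         488.61517374 232.42551895]
 [  0.           0.           1.        ]]
```

View pics/top.png

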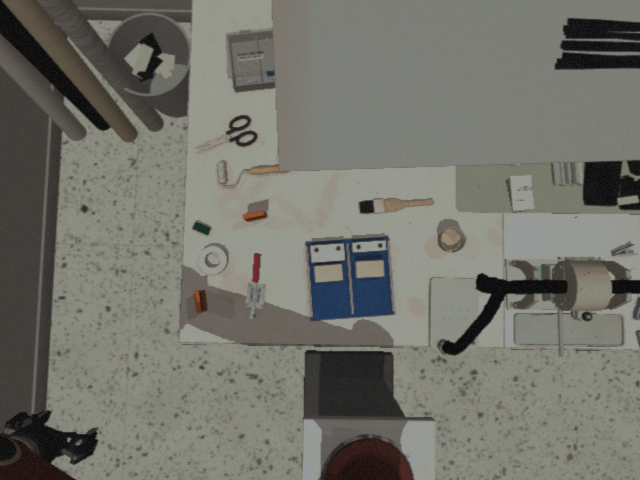

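View pics/side.png

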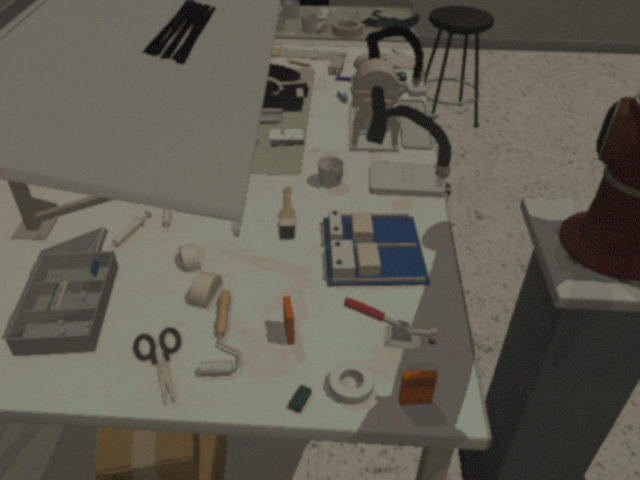

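The top view shows the blue fixture at (350,278). The wide gap appears to be in the right bay, at the thin stop around (370,255). There are two orange plates, at (254,216) and (201,301). I'll turn these into metric positions and outlines.

```bash
python3 - <<'E'
from h import *
for n,uv,z in [('spA',[254,216],.05),('spB',[201,301],.05),('thinface',[372.5,249.4],.022),('thickface',[328.6,259.4],.022),('blkL',[327.5,272],.036),('blkR',[370,269],.036),('fix',[347,277],0),('boardedge',[278,168],.2),('cup',[450,236],.03)]:
    p=toz('top',uv,z)[0];print(n,np.round(p,3),np.round(np.hypot(p[0],p[1]),3))
o,im=snap('top')
hsv=cv2.cvtColor(im,cv2.COLOR_RGB2HSV)
m=((hsv[...,0]<16)&(hsv[...,1]>150)&(hsv[...,2]>80)).astype(np.uint8)
for (a,b,c,d) in [(235,205,275,228),(185,280,215,318)]:
    s=np.argwhere(m[b:d,a:c])[:,::-1]+[a,b];print(s.min(0),s.max(0),cv2.minAreaRect(s.astype(np.float32)))
cr=np.hstack([cv2.resize(im[225:330,295:405],None,fx=4,fy=4,interpolation=2),cv2.resize(im[200:305,190:280],None,fx=4,fy=4,interpolation=2)])
cv2.imwrite('pics/c.png',cr[:,:,::-1]);print(cr.shape)
for d in ctrl.cut_out('top','fixture')[:1]:
    ys,xs=np.nonzero(d['mask']);r=cv2.minAreaRect(np.c_[xs,ys].astype(np.float32));print(r,np.round(toz('top',cv2.boxPoints(r),.008),3).tolist())
E
```

```text
spA [0.628 0.283 0.05 ] 0.688
spB [0.427 0.4   0.05 ] 0.586
thinface [0.555 0.001 0.022] 0.555
thickface [0.529 0.106 0.022] 0.54
blkL [0.499 0.108 0.036] 0.511
blkR [0.508 0.008 0.036] 0.508
fix [0.488 0.06  0.   ] 0.491
boardedge [0.712 0.216 0.2  ] 0.744
cup [ 0.59  -0.184  0.03 ] 0.618
[243 211] [264 220] ((253.7353057861328, 215.55880737304688), (7.0502400398254395, 21.150720596313477), 77.47119140625)
[194 291] [200 312] ((197.4283447265625, 301.39080810546875), (20.973003387451172, 4.848911762237549), 83.2901611328125)
(420, 800, 3)
((349.83770751953125, 277.8083190917969), (79.37512969970703, 86.2821273803711), 85.76361083984375) [[0.572, 0.166, 0.008], [0.591, -0.043, 0.008], [0.4, -0.059, 0.008], [0.382, 0.148, 0.008]]
```

View pics/c.png

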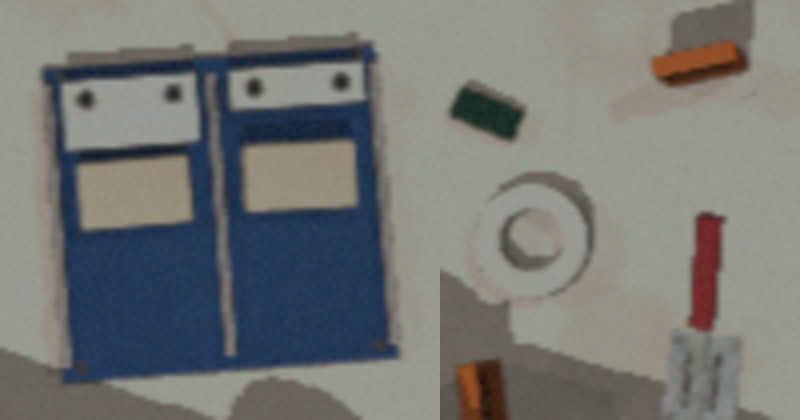

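The crop confirms it: the right bay (thin stop) has the wide gap and the left bay the narrow one. Spacer A at (254,216) is farther from the base (0.69 m against 0.59 m), so that is the one to take. Its yaw is about 12° and the fixture's about 5°.

```bash
cat >> h.py <<'E'
def goal(p,yaw,rel=None):
    """tool down, tool y along world (cos yaw, sin yaw) or its opposite (nearest); returns row shift from current pose"""
    o=ctrl.get_obs();B=R.from_rotvec(o['tool_rot'])
    best=None
    for s in (1,-1):
        y=s*np.array([np.cos(yaw),np.sin(yaw),0]);z=np.array([0,0,-1.]);x=np.cross(y,z)
        r=(B.inv()*R.from_matrix(np.c_[x,y,z]))
        if best is None or r.magnitude()<best.magnitude(): best=r
    return np.round(np.r_[B.inv().apply(np.array(p)-o['tool_pos']),best.as_rotvec()],4)
E
python3 - <<'E'
from h import *
# triangulate board corner
def ray(c,uv):
    K,T=cam(c);d=T[:3,:3]@np.linalg.inv(K)@[*uv,1];return T[:3,3],d/np.linalg.norm(d)
for a,b in [((278,169),(238,219)),((254,216),(289,318))]:
    p,d=ray('top',a);q,e=ray('side',b);s=np.linalg.lstsq(np.c_[d,-e],q-p,rcond=None)[0]
    print(p+s[0]*d,q+s[1]*e)
print(np.round(ctrl.camera_params('wrist')['tool_from_camera'],3).tolist(),cam('wrist',ctrl.get_obs())[0][0])
print(np.round(R.from_rotvec(ctrl.get_obs()['tool_rot']).as_matrix(),3))
print('sp',goal([.628,.283,.22],.215)); print('look fixture',goal([.50,.03,.25],.088))
E
```

```text
[0.71273385 0.21739731 0.1875095 ] [0.71228033 0.21736635 0.18741556]
[0.6286535  0.284827   0.03877995] [0.62800728 0.28482007 0.03871282]
[[0.0, -0.964, -0.267, 0.067], [1.0, 0.0, 0.0, -0.001], [-0.0, -0.267, 0.964, -0.133], [0.0, 0.0, 0.0, 1.0]] [404.53287878   0.         320.5438712 ]
[[-0.943  0.333 -0.   ]
 [ 0.333  0.943  0.   ]
 [ 0.     0.    -1.   ]]
sp [-0.4978 -0.1489  0.0193  0.     -0.      1.016 ]
look fixture [-0.4614 -0.4301 -0.0107  0.     -0.      1.143 ]
```

```bash
G="";python3 -m jog '[0.06,-0.455,-0.411,0.009,0,0,1.143,0.06,-0.455,-0.411,0.009,0,0,1.143,0.06,-0.455,-0.411,0.009,0,0,1.143,0.06,-0.455,-0.411,0.009,0,0,1.143,0.06,-0.455,-0.411,0.009,0,0,1.143,0.06,-0.455,-0.411,0.009,0,0,1.143,0.06,-0.455,-0.411,0.009,0,0,1.143,0.06,-0.455,-0.411,0.009,0,0,1.143,0.06,-0.455,-0.411,0.009,0,0,1.143,0.06,-0.455,-0.411,0.009,0,0,1.143,0.06,-0.455,-0.411,0.009,0,0,1.143,0.06,-0.455,-0.411,0.009,0,0,1.143,0.06,-0.455,-0.411,0.009,0,0,1.143,0.06,-0.455,-0.411,0.009,0,0,1.143,0.06,-0.455,-0.411,0.009,0,0,1.143,0.06,-0.455,-0.411,0.009,0,0,1.143,0.06,-0.455,-0.411,0.009,0,0,1.143,0.06,-0.455,-0.411,0.009,0,0,1.143,0.06,-0.455,-0.411,0.009,0,0,1.143]'
python3 - <<'E'
from h import *
o,im=snap('wrist','w1.png');np.save('w1o.npy',np.r_[o['tool_pos'],o['tool_rot']])
print(o['t'],o['tool_pos'],o['tool_rot'])
for n,z in [('thin_stop_face',.022),('thick_stop_face',.022),('block_right',.008),('block_left',.008),('fixture',0),('thin_stop',.008)]:
    for d in ctrl.tip_of('wrist',n): print(n,np.round(d['xy'],1),round(d['p'],2),np.round(toz('wrist',d['xy'],z,o)[0],4))
E
```

```text
t: 2.23
tool_pos: [0.4999, 0.051, 0.2303]
tool_rot: [-2.12, -2.318, -0.0]
contact_force: [-0.6, 0.1, 0.1]
opening: 0.06
grip_force: 0.0
2.2333 [0.499924   0.05096847 0.23030962] [-2.11996280e+00 -2.31819094e+00 -2.63173687e-04]
thin_stop_face [371.7 265.4] 0.96 [0.5497 0.0083 0.022 ]
thick_stop_face [354.5 152.7] 0.6 [0.5236 0.1041 0.022 ]
thick_stop_face [378.8 434.9] 0.31 [ 0.5789 -0.1694  0.022 ]
block_right [323.7 258.9] 0.9 [0.5072 0.0061 0.008 ]
block_left [321.1 146.9] 0.97 [0.4958 0.1058 0.008 ]
fixture [307.9 204.6] 0.79 [0.4885 0.0537 0.    ]
fixture [379.9 434.7] 0.75 [ 0.5855 -0.1874  0.    ]
thin_stop [396.6 261.8] 0.75 [0.5745 0.0093 0.008 ]
```

View pics/w1.png

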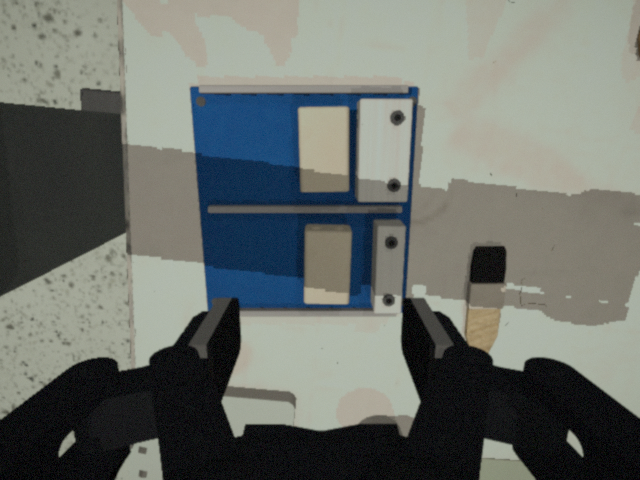

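The picture shows the right bay's block at (328,265), its stop at (388,266) and the dark gap between them at columns 352–373. The brush lies at (488,290), clear of the fixture. I'll measure the edges.

```bash
python3 - <<'E'
from h import *
v=np.load('w1o.npy');o=dict(tool_pos=v[:3],tool_rot=v[3:])
im=cv2.imread('pics/w1.png')
for r in (245,265,290): 
    print(r,'R',im[r-1:r+2,296:410,2].mean(0).astype(int).tolist())
for n,uv,z in [('plate corners',[(192,87),(418,87),(405,313),(209,311)],.008),('rib',[(208,210),(402,210)],.016),
  ('blk top R',[(307,233),(349,233),(349.5,303),(305,303)],.036),('stop top',[(377,222),(402,222),(402,312),(378,312)],.036),('thick',[(358,100),(411,99)],.036)]:
    print(n,np.round(toz('wrist',uv,z,o)[:,:2],4).tolist())
E
```

```text
245 R [14, 14, 11, 17, 8, 17, 10, 22, 61, 99, 115, 122, 126, 125, 125, 126, 126, 125, 127, 126, 128, 126, 127, 127, 126, 128, 127, 126, 125, 126, 125, 127, 126, 126, 128, 126, 127, 128, 128, 128, 128, 129, 128, 128, 130, 129, 128, 130, 130, 131, 128, 131, 127, 123, 110, 72, 29, 17, 14, 10, 19, 10, 13, 17, 11, 18, 15, 7, 9, 13, 11, 8, 13, 9, 6, 20, 47, 62, 68, 71, 83, 109, 125, 127, 128, 127, 127, 126, 115, 87, 57, 48, 43, 36, 27, 29, 30, 34, 45, 52, 75, 104, 121, 127, 128, 128, 127, 119, 94, 51, 23, 18, 62, 112]
265 R [13, 7, 13, 10, 13, 6, 16, 31, 71, 102, 114, 118, 123, 126, 125, 125, 125, 126, 126, 126, 126, 125, 125, 127, 127, 127, 126, 125, 126, 126, 126, 126, 125, 126, 127, 126, 127, 126, 126, 125, 128, 126, 127, 128, 126, 126, 127, 129, 127, 126, 126, 126, 123, 110, 75, 36, 18, 12, 16, 17, 9, 21, 18, 14, 14, 11, 13, 11, 12, 11, 14, 12, 13, 12, 14, 37, 62, 67, 71, 80, 106, 122, 127, 127, 127, 127, 126, 129, 129, 129, 129, 129, 128, 127, 127, 125, 126, 128, 129, 128, 127, 128, 129, 128, 127, 128, 120, 88, 45, 18, 23, 71, 121, 133]
290 R [26, 25, 25, 27, 27, 25, 31, 79, 141, 166, 175, 177, 178, 178, 177, 178, 178, 176, 176, 175, 174, 175, 176, 176, 175, 175, 175, 175, 168, 145, 132, 130, 130, 132, 133, 131, 133, 131, 132, 132, 128, 126, 124, 126, 126, 128, 126, 129, 126, 127, 127, 124, 113, 78, 32, 13, 20, 17, 21, 21, 14, 13, 18, 14, 19, 23, 24, 26, 30, 23, 22, 20, 24, 25, 51, 93, 92, 81, 82, 106, 123, 129, 127, 129, 128, 128, 130, 128, 130, 129, 128, 131, 130, 128, 127, 128, 131, 129, 131, 130, 130, 130, 128, 129, 129, 114, 69, 25, 18, 48, 90, 124, 132, 132]
plate corners [[0.3856, 0.1441], [0.571, 0.1607], [0.5896, -0.0409], [0.4029, -0.0555]]
rib [[0.4025, 0.044], [0.5708, 0.0591]]
blk top R [[0.4902, 0.0361], [0.5251, 0.0392], [0.5323, -0.0234], [0.4936, -0.0269]]
stop top [[0.5472, 0.0506], [0.5678, 0.0525], [0.5793, -0.0278], [0.5583, -0.0297]]
thick [[0.5206, 0.144], [0.5609, 0.1483]]
```

```bash
python3 - <<'E'
from h import *
v=np.load('w1o.npy');o=dict(tool_pos=v[:3],tool_rot=v[3:])
a=.0893;ax=np.array([np.cos(a),np.sin(a)]);ay=np.array([-np.sin(a),np.cos(a)]);c=np.array([.4873,.0521])
for n,u,r,z in [('face top',376.6,245,.036),('face top',375.7,265,.036),('face top',375.3,290,.036),('face bot',371.7,245,.008),('face bot',371,265,.008),('face bot',370,290,.008),
 ('blk r',351.2,245,.036),('blk r',350.1,265,.036),('blk r',349.1,290,.036),('blk l',304.5,245,.036),('blk l',304.4,265,.036),('blk l',303.4,290,.036),('stop rear',403.8,265,.036),('stop rear',402,290,.036),
 ('lipBlk',327,225,.008)]:
    p=toz('wrist',[u,r],z,o)[0,:2];print(n,r,np.round(p,4),'fix',np.round([(p-c)@ax,(p-c)@ay],4))
print(goal([.628,.284,.20],.215))
E
```

```text
face top 245 [0.5493 0.031 ] fix [ 0.0599 -0.0266]
face top 265 [0.5508 0.0134] fix [ 0.0598 -0.0442]
face top 290 [ 0.5533 -0.0093] fix [ 0.0603 -0.067 ]
face bot 245 [0.5496 0.0232] fix [ 0.0595 -0.0343]
face bot 265 [0.5513 0.0041] fix [ 0.0595 -0.0535]
face bot 290 [ 0.5534 -0.0205] fix [ 0.0594 -0.0782]
blk r 245 [0.5281 0.0291] fix [ 0.0385 -0.0266]
blk r 265 [0.5291 0.0114] fix [ 0.038  -0.0442]
blk r 290 [ 0.5307 -0.0113] fix [ 0.0375 -0.067 ]
blk l 245 [0.489  0.0256] fix [-0.0007 -0.0265]
blk l 265 [0.4903 0.008 ] fix [-0.001  -0.0442]
blk l 290 [ 0.4912 -0.0148] fix [-0.0021 -0.067 ]
stop rear 265 [0.5746 0.0155] fix [ 0.0837 -0.0442]
stop rear 290 [ 0.5764 -0.0072] fix [ 0.0834 -0.067 ]
lipBlk 225 [0.5072 0.0382] fix [ 0.0186 -0.0156]
[ 2.211e-01  1.481e-01  3.040e-02  2.000e-04  0.000e+00 -1.260e-01]
```

```bash
python3 -m jog '[0.06,0.221,0.148,0.05,0,0,-0.126,0.06,0.221,0.148,0.05,0,0,-0.126,0.06,0.221,0.148,0.05,0,0,-0.126,0.06,0.221,0.148,0.05,0,0,-0.126,0.06,0.221,0.148,0.05,0,0,-0.126,0.06,0.221,0.148,0.05,0,0,-0.126,0.06,0.221,0.148,0.05,0,0,-0.126,0.06,0.221,0.148,0.05,0,0,-0.126,0.06,0.221,0.148,0.05,0,0,-0.126,0.06,0.221,0.148,0.05,0,0,-0.126]'
python3 - <<'E'
from h import *
o,im=snap('wrist','w2.png');np.save('w2o.npy',np.r_[o['tool_pos'],o['tool_rot']])
hsv=cv2.cvtColor(im,cv2.COLOR_RGB2HSV)
for d in ctrl.cut_out('wrist','spacer'):
    ys,xs=np.nonzero(d['mask']);r=cv2.minAreaRect(np.c_[xs,ys].astype(np.float32));print(d['p'],d['extent'],r)
for d in ctrl.tip_of('wrist','spacer'): print(d['p'],d['xy'],toz('wrist',d['xy'],0,o))
E
```

```text
t: 3.42
tool_pos: [0.6281, 0.2829, 0.1802]
tool_rot: [-1.971, -2.446, 0.001]
contact_force: [-0.2, 0.3, 0.7]
opening: 0.0597
grip_force: 0.0
0.8 [313.2, 192.1, 337.2, 280.0] ((322.9999694824219, 234.99996948242188), (19.999996185302734, 87.99998474121094), 0.0)
0.46 [84.3, 0.0, 106.7, 1.1] ((96.0, 0.5), (1.0, 22.0), 90.0)
0.6 [322.7, 222.8] [[0.63031577 0.28107825 0.        ]]
```

View pics/w2.png

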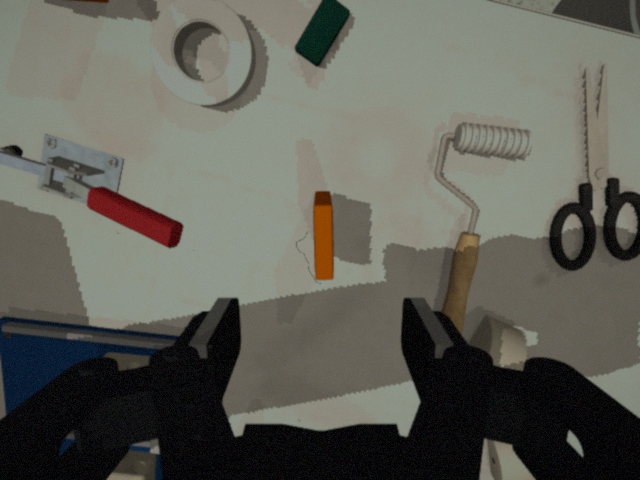

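The spacer stands at (323,240), almost aligned with the tool. Its bright top face spans rows 205–279. I'll get its exact pose next.

```bash
python3 - <<'E'
from h import *
v=np.load('w2o.npy');o=dict(tool_pos=v[:3],tool_rot=v[3:])
P=toz('wrist',[(314.3,205),(331,205),(333.2,278.5),(316,279)],.066,o)[:,:2];print(np.round(P,4).tolist())
w=[np.linalg.norm(P[i]-P[i-1]) for i in range(4)];print(np.round(w,4))
d=(P[0]+P[1]-P[2]-P[3])/2;yaw=np.arctan2(-d[0],d[1]);print(P.mean(0),yaw)
print(goal([*P.mean(0),.046],yaw))
E
```

```text
[[0.6194, 0.305], [0.6294, 0.3072], [0.6414, 0.2604], [0.6306, 0.2577]]
[0.0486 0.0103 0.0483 0.0112]
[0.63020824 0.28260627] 0.2418750660200484
[-1.00e-04  1.90e-03  1.35e-01  7.00e-04  1.00e-04 -2.90e-02]
```

```bash
python3 -m jog '[0.06,0,0.002,0.04,0,0,-0.029,0.06,0,0.002,0.08,0,0,-0.029,0.06,0,0.002,0.115,0,0,-0.029,0.06,0,0.002,0.134,0,0,-0.029,0.06,0,0.002,0.134,0,0,-0.029,0,0,0.002,0.134,0,0,-0.029,0,0,0.002,0.134,0,0,-0.029,0,0,0.002,0.134,0,0,-0.029,0,0,0.002,0.134,0,0,-0.029,0,0,0.002,0.134,0,0,-0.029,0,0,0.002,0.134,0,0,-0.029,0,0,0.002,0.134,0,0,-0.029,0,0,0.002,0.134,0,0,-0.029]' 50
```

```text
t: 4.65
tool_pos: [0.632, 0.2842, 0.0494]
tool_rot: [1.934, 2.472, 0.005]
contact_force: [-0.5, -0.4, 6.7]
opening: 0.0113
grip_force: 52.9
```

```bash
python3 -m jog '[0,0,0,-0.035,0,0,0,0,0,0,-0.07,0,0,0,0,0,0,-0.1,0,0,0,0,0,0,-0.1,0,0,0]'
python3 -c "
from h import *
print(goal([.5404,.0067,.149],.0893))"
```

```text
t: 4.98
tool_pos: [0.6346, 0.2852, 0.156]
tool_rot: [1.931, 2.468, 0.019]
contact_force: [1.1, 0.6, 1.1]
opening: 0.0109
grip_force: 51.9
[-0.2477 -0.1585  0.0045  0.0143 -0.0022  0.1539]
```

```bash
python3 -m jog '[0,-0.248,-0.158,0,0,0,0.154,0,-0.248,-0.158,0,0,0,0.154,0,-0.248,-0.158,0,0,0,0.154,0,-0.248,-0.158,0,0,0,0.154,0,-0.248,-0.158,0,0,0,0.154,0,-0.248,-0.158,0,0,0,0.154,0,-0.248,-0.158,0,0,0,0.154,0,-0.248,-0.158,0,0,0,0.154,0,-0.248,-0.158,0,0,0,0.154,0,-0.248,-0.158,0,0,0,0.154,0,-0.248,-0.158,0,0,0,0.154]'
python3 - <<'E'
from h import *
o,im=snap('wrist','w3.png');np.save('w3o.npy',np.r_[o['tool_pos'],o['tool_rot']])
print(goal([.5404,.0067,.149],.0893))
E
```

```text
t: 5.9
tool_pos: [0.5368, 0.0059, 0.1463]
tool_rot: [-2.119, -2.319, -0.001]
contact_force: [-1.1, -0.8, -0.6]
opening: 0.0113
grip_force: 51.8
[ 0.0003  0.0035 -0.0027  0.0001 -0.0002  0.0015]
```

View pics/w3.png

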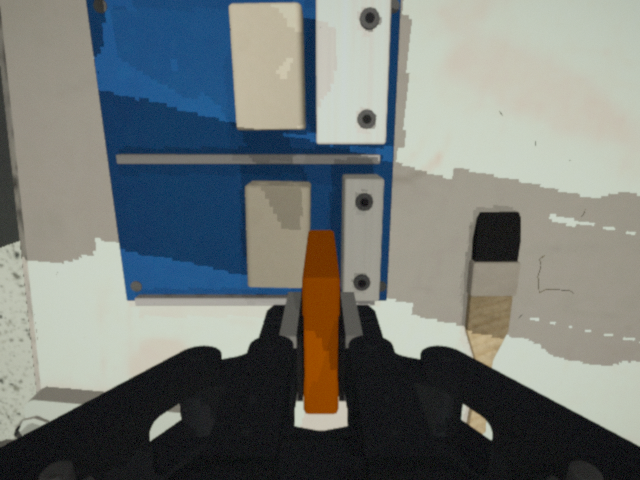

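The spacer is held at (320,320), with its lower left edge at row 231, columns 308–334. Behind it the gap lies between the block edge at about column 311 and the stop edge at about column 343. I'll measure the lateral error in the fixture frame.

```bash
python3 - <<'E'
from h import *
v=np.load('w3o.npy');o=dict(tool_pos=v[:3],tool_rot=v[3:]);im=cv2.imread('pics/w3.png')[:,:,::-1]
a=.0893;ax=np.array([np.cos(a),np.sin(a)]);ay=np.array([-np.sin(a),np.cos(a)]);c=np.array([.4873,.0521])
f=lambda u,r,z:np.round([(toz('wrist',[u,r],z,o)[0,:2]-c)@ax,(toz('wrist',[u,r],z,o)[0,:2]-c)@ay],4)
for r in (200,215,225): print(r,im[r-1:r+2,300:352,0].mean(0).astype(int).tolist())
for r in (233,238,250,270): print(r,im[r,300:345,0].tolist())
print('tcp',np.round([(v[:2]-c)@ax,(v[:2]-c)@ay],4),v[2])
for r,b,s in [(200,310.5,343),(225,310,342.5)]: print('blk',f(b,r,.036),'stop',f(s,r,.036))
z=v[2]-.0494
print('spacer bot',f(308,231,z),f(334,231,z),'top',f(305,412,z+.066),f(337,412,z+.066))
E
```

```text
200 [132, 135, 150, 154, 153, 154, 151, 148, 141, 124, 89, 46, 23, 20, 21, 26, 23, 22, 22, 22, 27, 20, 21, 22, 26, 21, 23, 28, 20, 23, 15, 24, 18, 15, 21, 19, 19, 19, 20, 19, 22, 43, 78, 91, 108, 132, 149, 153, 154, 155, 153, 154]
215 [138, 139, 140, 150, 155, 152, 150, 147, 137, 117, 82, 39, 25, 29, 23, 21, 26, 26, 21, 22, 22, 22, 22, 21, 25, 23, 23, 25, 29, 20, 20, 22, 17, 18, 18, 17, 21, 20, 16, 21, 24, 48, 81, 95, 120, 138, 151, 154, 154, 153, 153, 153]
225 [147, 154, 156, 153, 154, 153, 150, 145, 136, 114, 75, 39, 25, 24, 25, 20, 25, 26, 25, 25, 24, 24, 25, 22, 19, 23, 23, 26, 24, 28, 17, 21, 22, 17, 24, 20, 22, 20, 21, 12, 27, 54, 80, 95, 123, 141, 152, 155, 153, 152, 154, 153]
233 [154, 154, 154, 154, 153, 153, 149, 141, 119, 103, 110, 112, 112, 113, 109, 112, 109, 110, 109, 109, 113, 110, 113, 111, 112, 108, 111, 108, 113, 109, 110, 111, 107, 98, 56, 25, 13, 16, 12, 21, 34, 60, 82, 98, 129]
238 [154, 154, 153, 153, 152, 151, 143, 121, 107, 109, 112, 111, 112, 114, 115, 113, 111, 112, 110, 112, 113, 111, 108, 114, 112, 112, 110, 113, 111, 110, 114, 108, 111, 103, 74, 37, 21, 25, 19, 21, 29, 56, 82, 100, 129]
250 [154, 152, 153, 155, 152, 140, 115, 109, 108, 112, 110, 111, 114, 110, 113, 110, 110, 111, 112, 109, 111, 113, 111, 112, 111, 110, 111, 112, 112, 111, 112, 114, 109, 110, 109, 102, 60, 27, 24, 11, 38, 69, 85, 106, 133]
270 [154, 153, 145, 122, 110, 104, 106, 111, 108, 113, 109, 113, 114, 112, 113, 110, 113, 109, 111, 112, 108, 113, 115, 111, 114, 117, 112, 110, 110, 112, 112, 110, 114, 111, 111, 111, 114, 104, 80, 46, 50, 77, 100, 120, 138]
tcp [ 0.0452 -0.0505] 0.1463250731630723
blk [ 0.0393 -0.0232] stop [ 0.0591 -0.0232]
blk [ 0.039  -0.0387] stop [ 0.059  -0.0387]
spacer bot [ 0.0395 -0.0279] [ 0.0516 -0.0279] top [ 0.0401 -0.0749] [ 0.0509 -0.0749]
```

```bash
python3 -m jog '[0,0.001,0.0037,0,0,0,0.0015,0,0.001,0.0037,0.02,0,0,0.0015,0,0.001,0.0037,0.045,0,0,0.0015,0,0.001,0.0037,0.05,0,0,0.0015,0,0.001,0.0037,0.05,0,0,0.0015,0,0.001,0.0037,0.05,0,0,0.0015]'
python3 - <<'E'
from h import *
o,im=snap('wrist','w4.png')
v=np.r_[o['tool_pos'],o['tool_rot']];np.save('w4o.npy',v)
a=.0893;ax=np.array([np.cos(a),np.sin(a)]);ay=np.array([-np.sin(a),np.cos(a)]);c=np.array([.4873,.0521])
print('tcp',np.round([(v[:2]-c)@ax,(v[:2]-c)@ay],4),v,goal(v[:3],.0893))
E
```

```text
t: 6.45
tool_pos: [0.5404, 0.0068, 0.0965]
tool_rot: [-2.121, -2.317, 0.0]
contact_force: [-0.2, 0.2, -0.0]
opening: 0.0113
grip_force: 51.8
tcp [ 0.0489 -0.0498] [ 5.40413000e-01  6.84669541e-03  9.64614235e-02 -2.12082952e+00
 -2.31723543e+00  3.74360125e-04] [ 0.0003 -0.0006  0.0009  0.0014  0.0003 -0.0011]
```

View pics/w4.png

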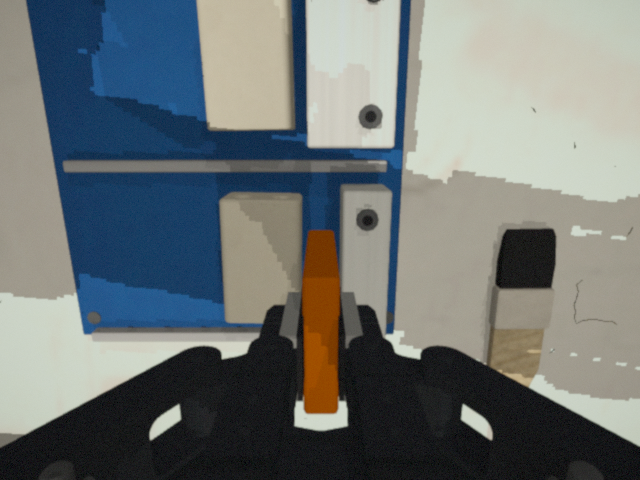

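The spacer bottom, at columns 308–334, is centred in the gap at columns 302–341. I'll lower it.

```bash
python3 -m jog '[0,0,0,0.015,0,0,0,0,0,0,0.028,0,0,0,0,0,0,0.034,0,0,0,0,0,0,0.036,0,0,0,0,0,0,0.037,0,0,0,0,0,0,0.038,0,0,0,0,0,0,0.0385,0,0,0,0,0,0,0.0385,0,0,0]'
```

```text
t: 7.17
tool_pos: [0.5406, 0.0062, 0.0583]
tool_rot: [2.122, 2.316, 0.001]
contact_force: [-0.7, 1.0, -1.0]
opening: 0.011
grip_force: 51.8
```

```bash
python3 -m jog '[0,0,0,0.001,0,0,0,0,0,0,0.002,0,0,0,0,0,0,0.002,0,0,0]'
```

```text
t: 7.42
tool_pos: [0.5408, 0.0062, 0.0573]
tool_rot: [2.122, 2.316, 0.001]
contact_force: [-1.7, 0.2, 6.7]
opening: 0.0113
grip_force: 52.8
```

Contact came at the expected height, so I'll release.

```bash
python3 -m jog '[0.016,0,0,-0.001,0,0,0,0.022,0,0,-0.001,0,0,0,0.03,0,0,-0.001,0,0,0,0.036,0,0,-0.001,0,0,0,0.036,0,0,-0.001,0,0,0]'
python3 -m jog '[0.036,0,0,-0.02,0,0,0,0.036,0,0,-0.05,0,0,0,0.036,0,0,-0.09,0,0,0,0.036,0,0,-0.12,0,0,0,0.036,0,0,-0.12,0,0,0]'
python3 - <<'E'
from h import *
o,im=snap('wrist','w5.png')
v=np.r_[o['tool_pos'],o['tool_rot']];np.save('w5o.npy',v);print(v)
E
```

```text
t: 7.83
tool_pos: [0.54, 0.0063, 0.0566]
tool_rot: [-2.122, -2.316, 0.0]
contact_force: [0.3, -0.2, 0.2]
opening: 0.036
grip_force: 0.0
t: 8.25
tool_pos: [0.5444, 0.0058, 0.1852]
tool_rot: [2.114, 2.308, 0.012]
contact_force: [1.9, -0.4, 1.3]
opening: 0.0361
grip_force: 0.0
[0.54444288 0.00581189 0.1851721  2.11444194 2.30840094 0.01231848]
```

View pics/w5.png

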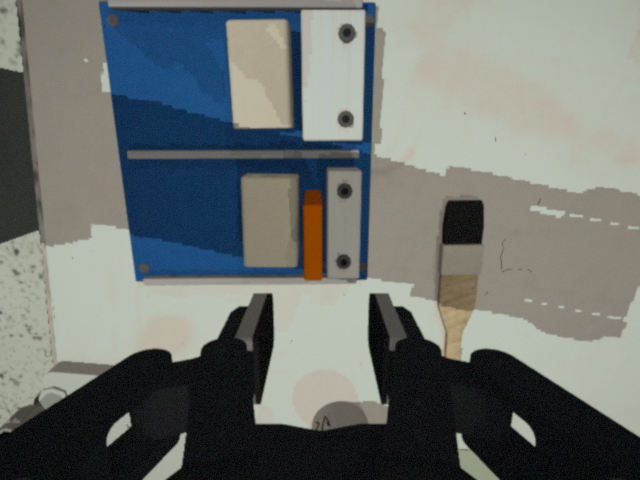

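The spacer stands upright and free in the gap at (313,235), parallel to the stop. Next I'll go behind the block with the fingers shut.

```bash
python3 -c "
from h import *
print(goal([.4599,-.0006,.12],.0893))"
python3 -m jog '[0,0,-0.04,0,0,0,0,0,0,-0.081,0.0,0,0,0,0,0,-0.081,0.03,0,0,0,0,0,-0.081,0.057,0,0,0,0,0,-0.081,0.057,0,0,0,0,0,-0.081,0.057,0,0,0,0,0,-0.081,0.057,0,0,0]'
python3 -c "
from h import *
print(goal([.4599,-.0006,.022],.0893))"
```

```text
[ 0.0009 -0.0839  0.0611  0.009   0.002  -0.0018]
t: 8.88
tool_pos: [0.4598, -0.0008, 0.12]
tool_rot: [-2.122, -2.316, 0.001]
contact_force: [0.1, 0.6, 0.2]
opening: 0.0002
grip_force: 0.0
[ 0.0002  0.0002  0.098  -0.0006 -0.0001 -0.0017]
```

```bash
python3 -m jog '[0,0,0,0.03,0,0,0,0,0,0,0.06,0,0,0,0,0,0,0.085,0,0,0,0,0,0,0.097,0,0,0,0,0,0,0.098,0,0,0,0,0,0,0.098,0,0,0,0,0,0,0.098,0,0,0]' 20
python3 -m jog '[0,0,0.004,0,0,0,0,0,0,0.008,0,0,0,0,0,0,0.012,0,0,0,0,0,0,0.014,0,0,0,0,0,0,0.016,0,0,0,0,0,0,0.018,0,0,0,0,0,0,0.018,0,0,0,0]'
```

```text
t: 9.47
tool_pos: [0.4614, -0.0011, 0.0236]
tool_rot: [2.12, 2.315, 0.002]
contact_force: [0.3, 0.1, 0.6]
opening: 0.0002
grip_force: 0.0
t: 10.05
tool_pos: [0.4777, 0.0008, 0.0218]
tool_rot: [2.122, 2.317, 0.0]
contact_force: [-0.1, 0.8, 0.3]
opening: -0.0001
grip_force: 0.0
```

```bash
python3 -m jog '[0,0,0.0015,0,0,0,0,0,0,0.003,0,0,0,0,0,0,0.0045,0,0,0,0,0,0,0.006,0,0,0,0,0,0,0.0075,0,0,0,0,0,0,0.0075,0,0,0,0]'
python3 - <<'E'
from h import *
o,im=snap('wrist','w6.png');np.save('w6o.npy',np.r_[o['tool_pos'],o['tool_rot']])
E
```

```text
t: 10.55
tool_pos: [0.4851, 0.0014, 0.0218]
tool_rot: [2.122, 2.316, 0.0]
contact_force: [-0.2, 0.5, 0.5]
opening: -0.0004
grip_force: 0.2
```

View pics/w6.png

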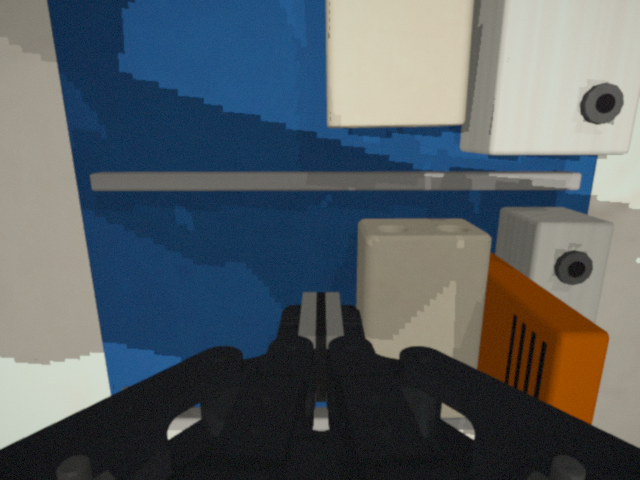

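The fingertips at columns 302–343 are still about 4 mm short of the block's rear edge at column 358. The spacer is upright beyond it, so I'll keep going.

```bash
python3 -m jog '[0,0,0.0015,0,0,0,0,0,0,0.003,0,0,0,0,0,0,0.0045,0,0,0,0,0,0,0.006,0,0,0,0,0,0,0.0075,0,0,0,0,0,0,0.009,0,0,0,0,0,0,0.009,0,0,0,0]'
```

```text
t: 11.18
tool_pos: [0.4859, 0.0016, 0.0217]
tool_rot: [-2.109, -2.306, 0.027]
contact_force: [-35.7, -4.0, 33.5]
opening: -0.0001
grip_force: 18.8
```

```bash
python3 -m jog '[0,0,0.001,0,0,0,0,0,0,0.002,0,0,0,0,0,0,0.003,0,0,0,0,0,0,0.003,0,0,0,0]'
```

```text
t: 11.52
tool_pos: [0.4858, 0.0018, 0.0205]
tool_rot: [-2.105, -2.302, 0.035]
contact_force: [-43.1, -5.1, 36.5]
opening: -0.0
grip_force: 22.9
```

The contact is unexpectedly hard and lifts the tool. I'll back off and look.

```bash
python3 -m jog '[0,0,-0.006,0,0,0,0,0,0,-0.012,0,0,0,0,0,0,-0.014,0,0,0,0,0,0,-0.014,0,0,0,0]'
python3 - <<'E'
from h import *
_,im=snap('side');o,w=snap('wrist')
np.save('w7o.npy',np.r_[o['tool_pos'],o['tool_rot']])
cv2.imwrite('pics/w7.png',w[:,:,::-1])
a=cv2.resize(im[190:300,300:440],(560,440),interpolation=cv2.INTER_CUBIC)
b=cv2.resize(w[190:480,280:640],(0,0),fx=.66,fy=.66)
c=np.zeros((440,800,3),np.uint8);c[:,:560]=a;c[:191,560:560+b.shape[1]]=b[:191,:240]
cv2.imwrite('pics/c7.png',c[:,:,::-1])
E
```

```text
t: 11.85
tool_pos: [0.4831, 0.0012, 0.022]
tool_rot: [2.122, 2.316, 0.001]
contact_force: [0.1, 0.9, 0.9]
opening: 0.0001
grip_force: 0.0
```

View pics/c7.png

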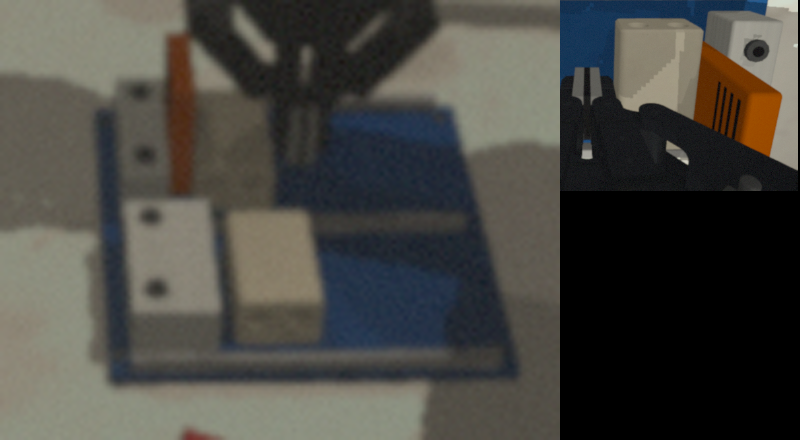

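The side view shows the gripper's spread linkage meeting the spacer's top at about (185,40) while the tips were still short of the block. The spacer is still upright against the stop. I'll retreat, turn the tool 90° so the linkage spreads along the bay's y instead, and check the spacer numerically, since the picture budget is used up.

```bash
python3 -m jog '[0,0,-0.015,0,0,0,0,0,0,-0.025,0,0,0,0,0,0,-0.025,-0.03,0,0,0,0,0,-0.025,-0.07,0,0,0,0,0,-0.025,-0.11,0,0,0,0,0,-0.025,-0.15,0,0,0,0,0,-0.025,-0.165,0,0,0,0,0,-0.025,-0.165,0,0,0,0,0,-0.025,-0.165,0,0,0]'
cat > chk.py <<'E'
from h import *
a=.0893;ax=np.array([np.cos(a),np.sin(a)]);ay=np.array([-np.sin(a),np.cos(a)]);c=np.array([.4873,.0521])
def fx(p): p=np.atleast_2d(p)[:,:2]-c;return np.round(np.c_[p@ax,p@ay],4)
def chk(save):
    o,im=snap('wrist',save);K,T=cam('wrist',o);print('t',o['t'],'q',np.round(o['q'],2),'tcp',fx(o['tool_pos']),'cam',fx(T[:3,3]),np.round(T[2,3],3))
    # resample planes of known height into the fixture frame, 0.5 mm per pixel
    for nm,z in [('z36',.036),('z74',.074)]:
        xs=np.arange(-.03,.09,.0005)
        for y in (-.03,-.04,-.05,-.06,-.07):
            P=np.c_[c+xs[:,None]*ax+y*ay,np.full(len(xs),z)]
            uv=proj('wrist',P,o).astype(np.float32)
            l=cv2.remap(im,uv[None,:,0].copy(),uv[None,:,1].copy(),1)[0].astype(int)
            org=(l[:,0]>60)&(l[:,0]>2.0*l[:,2]); blue=(l[:,2]>1.3*l[:,0])|(l.sum(1)<75)
            s=''.join('o' if a else 'b' if b else '.' for a,b in zip(org,blue))
            import itertools
            i=0;out=[]
            for k,g in itertools.groupby(s):
                n=len(list(g));
                if n>2: out.append(f'{k}{xs[i]*1e3:.1f}:{xs[min(i+n,239)]*1e3:.1f}')
                i+=n
            print(nm,y,' '.join(out))
    for d in ctrl.tip_of('wrist','spacer'): print('sp',d['p'],fx(toz('wrist',d['xy'],.008,o)))
    for d in ctrl.tip_of('wrist','block_right')[:2]: print('br',d['p'],fx(toz('wrist',d['xy'],.008,o)))
    for d in ctrl.tip_of('wrist','block_left')[:2]: print('bl',d['p'],fx(toz('wrist',d['xy'],.008,o)))
E
python3 -c "
from chk import *
chk('w8.png')"
```

```text
t: 12.7
tool_pos: [0.4591, -0.001, 0.1883]
tool_rot: [2.12, 2.315, 0.003]
contact_force: [-0.7, 0.3, -0.5]
opening: -0.0001
grip_force: 0.0
t 12.7 q [-0.16 -0.33  2.04  0.    1.42 -0.25] tcp [[-0.0328 -0.0504]] cam [[-0.0332  0.0161]] 0.322
z36 -0.03 b-30.0:4.0 .4.0:47.0 o47.0:63.0 .63.0:89.5
z36 -0.04 b-30.0:4.0 .4.0:46.5 o46.5:52.0 .52.0:56.0 .56.5:58.0 o58.0:72.5 .72.5:89.5
z36 -0.05 b-30.0:4.0 .4.0:46.5 o46.5:52.0 .52.0:55.5 o58.0:72.5 .72.5:89.5
z36 -0.06 b-30.0:4.0 .4.0:46.5 o46.5:52.0 .52.0:58.0 o58.0:72.5 .72.5:89.5
z36 -0.07 b-30.0:4.5 .4.5:46.5 o46.5:52.5 .52.5:55.5 b55.5:57.5 o58.0:72.5 .72.5:89.5
z74 -0.03 b-30.0:-0.5 .-0.5:36.0 o36.0:40.5 .40.5:43.5 o43.5:58.5 .58.5:89.5
z74 -0.04 b-30.0:-0.5 .-0.5:36.0 o36.0:41.0 .41.0:46.0 o46.0:58.5 .58.5:89.5
z74 -0.05 b-30.0:-1.0 .-1.0:36.0 o36.0:41.0 .41.0:46.0 o46.0:58.5 .58.5:89.5
z74 -0.06 b-30.0:-0.5 .-0.5:36.0 o36.0:41.0 .41.5:44.0 .44.5:46.0 o46.0:59.0 .59.0:89.5
z74 -0.07 b-30.0:41.5 o42.5:58.5 .58.5:89.5
sp 0.94 [[ 0.0512 -0.0513]]
sp 0.65 [[0.0001 0.0004]]
br 0.62 [[-0.0003 -0.0001]]
br 0.58 [[ 0.0272 -0.0486]]
bl 0.59 [[0.0154 0.0507]]
```

The spacer is upright and flush with the stop (top 46–58.5 mm). The block has moved to about 4–44 mm, leaving roughly 2 mm to close.

```bash
python3 -m jog '[0.02,0,0,0,0,0,-1.571,0.02,0,0,0,0,0,-1.571,0.02,0,0,0,0,0,-1.571,0.02,0,0,0,0,0,-1.571,0.02,0,0,0,0,0,-1.571,0.02,0,0,0,0,0,-1.571,0.02,0,0,0,0,0,-1.571,0.02,0,0,0,0,0,-1.571,0.02,0,0,0,0,0,-1.571,0.02,0,0,0,0,0,-1.571,0.02,0,0,0,0,0,-1.571,0.02,0,0,0,0,0,-1.571,0.02,0,0,0,0,0,-1.571,0.02,0,0,0,0,0,-1.571,0.02,0,0,0,0,0,-1.571]'
python3 -c "
from chk import *
o=ctrl.get_obs();g=[*(c-.033*ax-.05*ay),.022];print(goal(g,.0893+np.pi/2),fx(o['tool_pos']),R.from_rotvec(o['tool_rot']).as_matrix()[:,0])"
```

```text
t: 14.15
tool_pos: [0.4573, -0.0008, 0.1854]
tool_rot: [0.135, -3.136, -0.001]
contact_force: [-0.0, 0.4, 0.5]
opening: 0.0201
grip_force: 0.0
[-2.000e-03 -1.000e-04  1.634e-01  7.000e-04 -2.500e-03 -3.600e-03] [[-0.0346 -0.05  ]] [-0.99632336 -0.08563651  0.00248135]
```

```bash
python3 -m jog '[0.02,0,0,0.035,0,0,0,0.02,0,0,0.075,0,0,0,0.02,0,0,0.11,0,0,0,0.02,0,0,0.14,0,0,0,0.02,0,0,0.155,0,0,0,0.02,0,0,0.163,0,0,0,0.02,0,0,0.163,0,0,0,0.02,0,0,0.163,0,0,0]'
python3 -m jog '[0.02,-0.004,0,0,0,0,0,0.02,-0.009,0,0,0,0,0,0.02,-0.014,0,0,0,0,0,0.02,-0.018,0,0,0,0,0,0.02,-0.022,0,0,0,0,0,0.02,-0.022,0,0,0,0,0]'
```

```text
t: 14.82
tool_pos: [0.4583, -0.001, 0.0241]
tool_rot: [-0.137, 3.138, -0.0]
contact_force: [0.5, 0.1, 0.5]
opening: 0.0202
grip_force: 0.0
t: 15.32
tool_pos: [0.4811, 0.0009, 0.0244]
tool_rot: [-0.138, 3.137, -0.0]
contact_force: [0.6, 0.1, -0.5]
opening: 0.0201
grip_force: 0.0
```

Now at fixture x ≈ -10.7 mm; continue in small steps.

```bash
python3 -m jog '[0.02,-0.001,0,0,0,0,0,0.02,-0.002,0,0,0,0,0,0.02,-0.003,0,0,0,0,0,0.02,-0.004,0,0,0,0,0,0.02,-0.005,0,0,0,0,0,0.02,-0.005,0,0,0,0,0]'
```

```text
t: 15.82
tool_pos: [0.485, 0.0014, 0.0238]
tool_rot: [-0.138, 3.138, -0.0]
contact_force: [0.2, -0.4, -0.2]
opening: 0.0198
grip_force: 0.0
```

```bash
python3 -m jog '[0.02,-0.001,0,0,0,0,0,0.02,-0.002,0,0,0,0,0,0.02,-0.003,0,0,0,0,0,0.02,-0.003,0,0,0,0,0]'
```

```text
t: 16.15
tool_pos: [0.4881, 0.0017, 0.0239]
tool_rot: [-0.138, 3.138, -0.0]
contact_force: [0.0, -0.2, 0.6]
opening: 0.0202
grip_force: 0.0
```

```bash
python3 -m jog '[0.02,-0.001,0,0,0,0,0,0.02,-0.002,0,0,0,0,0,0.02,-0.0025,0,0,0,0,0,0.02,-0.0025,0,0,0,0,0]'; python3 -c "
from chk import *
chk('w9.png')"
```

```text
t: 16.48
tool_pos: [0.4883, 0.0019, 0.0233]
tool_rot: [0.138, -3.132, -0.0]
contact_force: [-8.6, -1.6, 6.0]
opening: 0.0198
grip_force: 4.1
t 16.4833 q [-0.15 -0.02  2.08 -0.    1.09 -1.81] tcp [[-0.0035 -0.0501]] cam [[-0.0699 -0.0508]] 0.157
z36 -0.03 b-30.0:-13.0 b-12.0:-10.5 b-10.0:-7.0 b-5.5:-2.5 b-1.5:17.0 b17.5:25.5 b26.0:33.5 b34.0:89.5
z36 -0.04 b-30.0:-21.5 .-21.5:-15.5 b-15.5:9.5 .9.5:29.5 b29.5:37.0 b37.5:89.5
z36 -0.05 b-30.0:-6.5 .-6.5:31.5 b31.5:35.0 b35.5:39.5 b41.0:50.5 b51.0:89.5
z36 -0.06 b-30.0:-2.5 .-2.5:30.0 b31.5:89.5
z36 -0.07 b-30.0:-13.0 b-12.0:-10.5 b-10.0:-7.0 .-7.0:-5.5 b-5.5:-4.0 b-3.5:-1.0 b-0.5:5.5 b6.0:14.5 b15.0:89.5
z74 -0.03 b-30.0:-25.0 .-25.0:-21.0 b-19.0:-17.0 b-16.5:-14.0 b-13.5:-8.0 b-7.5:0.0 b1.0:89.5
z74 -0.04 .-30.0:-24.5 b-23.0:0.0 b0.5:2.0 b2.5:6.5 b7.0:9.5 b11.5:89.5
z74 -0.05 b-30.0:-26.0 .-26.0:0.0 b0.0:13.5 b14.0:89.5
z74 -0.06 .-30.0:-22.5 b-22.5:-12.5 .-11.5:-2.0 b-2.0:89.5
z74 -0.07 b-30.0:-16.0 b-15.5:-13.5 b-13.0:-10.0 b-8.0:-6.0 b-5.5:-0.5 b2.0:89.5
br 0.57 [[ 0.0263 -0.0481]]
bl 0.65 [[0.0138 0.0506]]
```

Contact is at TCP -3.5 mm, plus the 11 mm half pad: that puts the block's rear face at 7.5 mm, exactly where it should be when flush. I'll add a little pressure and check the spacer from the fixed cameras.

```bash
python3 -m jog '[0.02,-0.0007,0,0,0,0,0,0.02,-0.0007,0,0,0,0,0,0.02,-0.0007,0,0,0,0,0,0.02,-0.0007,0,0,0,0,0]'; python3 - <<'E'
from chk import *
for cm in ('side','top'):
    snap(cm,cm+'9.png')
    for d in ctrl.cut_out(cm,'spacer'): print(cm,round(d['p'],2),d['extent'],d['mask'].sum())
    W=lambda x,y,z:[*(c+x*ax+y*ay),z]
    P=[W(x,y,z) for x in(.0475,.0595) for y in(-.025,-.075) for z in(.008,.074)]
    print(cm,'pred',proj(cm,P).round(1).tolist())
im=cv2.imread('pics/side9.png');h=cv2.cvtColor(im,cv2.COLOR_BGR2HSV)
m=(h[...,0]<16)&(h[...,1]>140)&(h[...,2]>60)
for r in range(190,240,4): print(r,np.nonzero(m[r,320:400])[0]+320)
E
```

```text
t: 17.02
tool_pos: [0.4883, 0.0019, 0.0232]
tool_rot: [0.138, -3.131, -0.0]
contact_force: [-11.2, -1.7, 7.4]
opening: 0.0202
grip_force: 5.2
side 0.97 [400.4, 367.6, 438.0, 409.8] 1193
side 0.59 [329.3, 361.3, 375.0, 405.6] 1369
side 0.5 [342.4, 197.2, 349.0, 240.9] 280
side pred [[346.9, 238.4], [348.4, 211.9], [345.3, 223.2], [346.6, 197.1], [341.0, 238.4], [342.2, 212.0], [339.5, 223.3], [340.7, 197.1]]
top 0.64 [194.5, 291.7, 207.9, 310.1] 223
top 0.42 [367.7, 248.9, 383.5, 254.1] 58
top pred [[359.1, 256.9], [361.4, 256.3], [379.6, 255.4], [383.1, 254.7], [358.7, 252.0], [361.0, 251.1], [379.2, 250.5], [382.7, 249.5]]
190 []
194 []
198 []
202 [343 344 345 346]
206 [343 344 345 346]
210 [343 344 345 346 347]
214 [343 344 345 346 347]
218 [343 344 345 346 347]
222 [343 344 345 346 347]
226 [344 345 346 347]
230 [343 344 345 346]
234 [344 345 346]
238 []
```

```bash
python3 -c "
from station import ctrl
print(ctrl.finish_job())"
```

```text
the job is handed in; nothing more can be done
None
```

Job handed in at about 17 s: the farthest spacer stands upright in the right bay's wide gap, with block, spacer and stop measuring flush and the block still pressed with about 11 N, clear of the spacer; however, on a first push with the other gripper orientation the linkage touched the released spacer's top and total force reached about 56 N, so the 40 N body limit may have been passed.

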